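Put the stacked craft cases back in their trays

TASK

After the art class the four craft cases were left in one stack. Take the stack apart and set each case down flat inside the tray of its own colour, lid up. Keep the cases level so that the beads inside stay sorted, and leave the paint jar and the tape roll where they are.

Things in the scene. Friction and masses are not known exactly. Their poses are not given: they have to be found in the camera images.
- green_case: Long green lidded plastic craft case, 160 x 66 x 36 mm (its x, y, z), 0.2 to 0.4 kg, loose, the bottom layer of the stack. Origin at the centre of its underside; z up, x along its length. All cases have vertical smooth sides, a flush flat lid and slim white latches (look only) on their +x and -x ends.
- red_case: Small red lidded plastic craft case, 56 x 52 x 36 mm (its x, y, z), 0.08 to 0.15 kg, loose; middle layer: stands on one end of the green case, its centre about 38 mm from the green case's centre along that case's length; which end varies. Origin at the centre of its underside; z up. At the start its x axis lies along the green case's length (within a few degrees).
- blue_case: Small blue lidded plastic craft case, 56 x 52 x 36 mm (its x, y, z), 0.08 to 0.15 kg, loose; middle layer: stands on the other end of the green case, with a 20 mm gap to the red one. Origin at the centre of its underside; z up. At the start its x axis lies along the green case's length (within a few degrees).
- yellow_case: Small yellow lidded plastic craft case, 56 x 52 x 36 mm (its x, y, z), 0.08 to 0.15 kg, loose; top layer: bridges the gap, resting about 18 mm on the red and on the blue case. Origin at the centre of its underside; z up. At the start its x axis lies along the green case's length (within a few degrees).
- green_tray: Long shallow green tray fixed to the table, the place of the green case: outside 188 x 94 mm (its x, y), inside 180 x 86 mm, so about 10 mm free on every side of the case when their x axes are parallel; rim 10 mm high and 4 mm thick, floor 4 mm above the table. Origin on the table under the tray's centre; z up.
- red_tray: Small shallow red tray fixed to the table, the place of the red case: outside 84 x 80 mm (its x, y), inside 76 x 72 mm, so about 10 mm free on every side of the case when their x axes are parallel; rim 10 mm high and 4 mm thick, floor 4 mm above the table. Origin on the table under the tray's centre; z up.
- blue_tray: Small shallow blue tray fixed to the table, the place of the blue case: outside 84 x 80 mm (its x, y), inside 76 x 72 mm, so about 10 mm free on every side of the case when their x axes are parallel; rim 10 mm high and 4 mm thick, floor 4 mm above the table. Origin on the table under the tray's centre; z up.
- yellow_tray: Small shallow yellow tray fixed to the table, the place of the yellow case: outside 84 x 80 mm (its x, y), inside 76 x 72 mm, so about 10 mm free on every side of the case when their x axes are parallel; rim 10 mm high and 4 mm thick, floor 4 mm above the table. Origin on the table under the tray's centre; z up.
- paint_jar: Bystander: squat white jar with black cap, 62 mm across, 75 mm high, loose; leave it alone. Origin at the centre of its underside.
- tape_roll: Bystander: roll of tan tape lying flat, 96 mm across, 24 mm high, with a 76 mm hole, loose; leave it alone. Origin at the centre of its underside.
Mind the look-alikes: they are no part of the job. There is more than one size of the yellow_case; the job needs the smallest.

How it is judged:
By the outcome, as a careful person would: the job done as asked, in the order asked, and still so for the second after the job is handed in, with the robot touching nothing.
It also fails if it takes over 112 s, if anything falls off the work surface, if the arm or the gripper's body presses on something with over 40 N, if the wrist force passes 120 N, or if a joint passes its speed limit or range.

ROBOT

A 6-joint arm with a two-finger parallel gripper is mounted at the origin on the work surface. World frame = base frame: x ahead of the robot, y to its left, z up, the work surface at z = 0. Lengths are in m, angles in rad, forces in N, time in s.
With the tool pointing down it reaches from about 0.375 to 0.75 m from the base axis. Payload 9 kg.
Tool frame: the origin (TCP) lies midway between the tips of the shut fingers; the grasp point (between the pads) lies 19 mm behind it; z points along the fingers, y is the line along which they close (so a half turn about z gives the same grasp; the last joint's range is limited). The gripper opens to 85 mm and grips with 20 to 120 N. Pads are 22 mm wide; open, the fingers measure 114 mm over their backs; the gripper's body (76 mm by 85 mm) begins 54 mm behind the grasp point. The pads swing forward as they close: fully open they stand 13 mm farther back than shut.
Start: joints at [-1.341, 0.104, 0.097, 1.564, 0, 1.353], TCP at [0.26, -0.541, 0.231] pointing down, gripper open.
Joint ranges: [-2.99, 2.99], [-0.84, 1.86], [-1.1, 1.16], [-1.84, 2.11], [-1.51, 1.56], [-3.14, 3.14]. Speed limits (rad/s): [2.22, 2.22, 2.57, 3.14, 3.14, 3.14].

INTERFACE

Orientations are given as a rotation vector (axis times angle).
In Python, from cell import ctrl gives the robot as it stands.
- The arm moves only by the tool send_rows, never from a script. Its argument "steps" is a list of rows, each a list of 7 numbers: the turn, a rotation vector about the tool's x, y, z each as a share of 60 degrees, from -1 to 1, then the shift along the tool's x, y, z each as a share of 0.5 m, from -1 to 1, then the gripper command: -1 is fully open, 1 is shut, values between are in proportion. In form: [[wx, wy, wz, dx, dy, dz, claw], ...]. A call has 1 to 20 rows; each row is the pose to reach, as a shift and turn from the pose commanded when the call began, along the tool's axes at that moment; what a row does not reach only later rows make up. A row lasts 1/8 s, in which the tool goes at most 62.5 mm and 10.7 degrees, less where a joint would pass 70% of its speed; a pose out of reach is approached as far as the arm can. A call with a number of a shift or a turn outside -1 to 1 is refused whole. A call with a gripper value outside its range is refused whole. The fingers move at their own pace and stop on an object; "force" is the grip in N (left out, the last holds). Time passes only in rows, so rows that repeat a pose let the fingers close. It gives the time, the measured TCP pose, the force, the opening and the grip force at its end, in the units of the state.
- ctrl.state(): the state, without advancing time (a new reading comes with each control period).
- ctrl.snapshot(name): name is "side" or "top"; returns a dict with "color" (480x640x3 uint8, red, green, blue), "intrinsics" (3x3 intrinsics, pixels), "position" and "orientation" of the camera in the world. Camera axes: x right, y down, z forward; pixel columns grow to the right and rows downward; lengths in m; the calibration is good to about 2 mm. A picture is of the moment at which its call begins. There is no depth.
- ctrl.job_done(): hands the job in; it is judged then, once.
The state is a dict: "time": time; "joint_pos": joint angles; "dq": joint speeds; "effort": joint torques, N m; "tool_pos": TCP position; "ee_rot": TCP orientation; "wrist_force": force on the tool from outside, world axes, zero at the start; "wrist_torque": the same for the moment, N m; "finger_gap": finger opening in m; "finger_force": force on a finger pad.
Only numpy, scipy, OpenCV 4.12 (cv2) and the standard library are available. Lean on these libraries where they do the work, as an engineer would, in place of code of your own. Each camera call takes 0.05 s, during which the arm holds its last target. There are 200 camera calls.

## Working session

There is one attempt and no reset: what is moved stays moved. The work goes in short steps, Python scripts to look and compute and a tool call to move; the robot and the scene stay as the last step left them, time stands still between calls to the robot, and variables do not carry over. Pictures are saved under pics/ and viewed, at most 14 in all, crops included, and the job is handed in when it is done.

Besides the shell and the picture viewer there is one more tool, called after "Call:" by a JSON object that holds its "name" and its "arguments". send_rows: Moves the arm, as the interface text tells. Shift numbers are shares of 0.5 m and turn numbers shares of 60 degrees, none past 1 either way. Its arguments: {"type":"object","properties":{"steps":{"type":"array","items":{"type":"array","items":{"type":"number","minimum":-1,"maximum":1}}},"force":{"type":"number"}},"required":["steps"]}

```bash
mkdir -p pics; ls; python3 - <<'E'
from cell import ctrl
import cv2,json
print(ctrl.state())
for n in("top","side"):
    s=ctrl.snapshot(n); cv2.imwrite(f"pics/{n}0.png",s["color"][:,:,::-1]); print(n,s["intrinsics"],s["position"],s["orientation"])
E
```

```text
pics
{'time': 0.0, 'joint_pos': array([-1.34070314e+00,  1.04692771e-01,  9.64632080e-02,  1.56386932e+00,
        7.31471868e-07,  1.35310645e+00]), 'dq': array([-1.11410185e-03, -9.93664162e-04,  5.32328977e-04,  5.35710347e-04,
        8.00064121e-04, -8.94004275e-05]), 'effort': array([-2.40217241e-04, -5.56930590e+01,  5.03649867e+01,  1.69536530e-02,
       -3.62407300e-04,  8.60058904e-07]), 'tool_pos': array([ 0.25972016, -0.54051823,  0.2305228 ]), 'ee_rot': array([-3.06191104e+00, -6.97225095e-01,  1.15350481e-05]), 'wrist_force': array([-0.47726367, -0.21272888, -0.13672885]), 'wrist_torque': array([ 0.00032274,  0.01810755, -0.04890722]), 'finger_force': 0.0, 'finger_gap': 0.08519281076975256}
top [[441.98843213   0.         316.53859693]
 [  0.         441.98843213 246.78600556]
 [  0.           0.           1.        ]] [0.44843401 0.00310329 0.81186014] [-2.17362036  2.12428787 -0.17649493]
side [[538.1726052    0.         325.31443991]
 [  0.         538.1726052  245.47938638]
 [  0.           0.           1.        ]] [-0.03122776  0.73552391  0.79226141] [-0.87990268  2.43943522 -1.21573891]
```

View pics/top0.png

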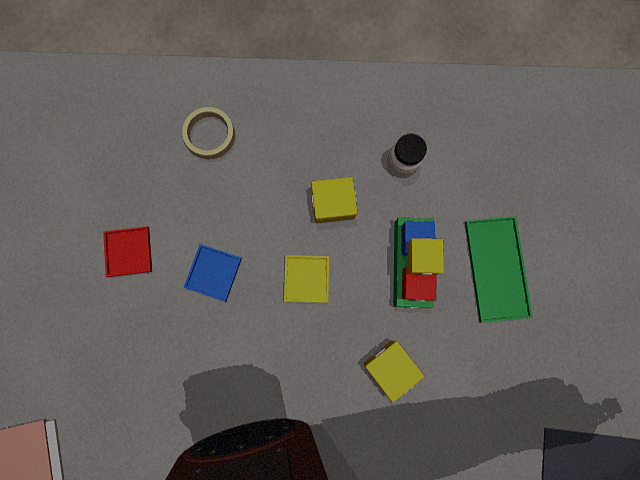

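View pics/side0.png

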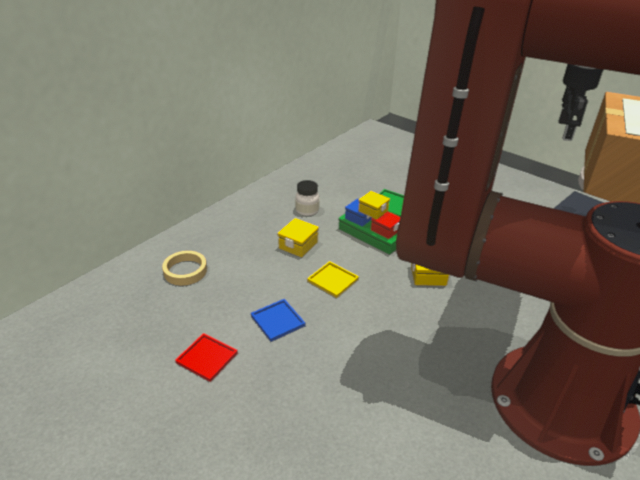

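The top view shows three yellow boxes that could be mistaken for the target: the one on the stack at (427,256), and loose ones at (334,200) and (395,371). The description points to the one on the stack, bridging red (421,287) and blue (420,237). Trays: red (128,251), blue (213,273), yellow (306,279), green (498,270). Jar (409,152), tape (208,132).

```bash
cat > h.py <<'E'
import numpy as np,cv2
from scipy.spatial.transform import Rotation as R
from cell import ctrl
def ray(s,px,z):
    px=np.atleast_2d(px).astype(float); K=s["intrinsics"]
    d=np.c_[(px[:,0]-K[0,2])/K[0,0],(px[:,1]-K[1,2])/K[1,1],np.ones(len(px))]@R.from_rotvec(s["orientation"]).as_matrix().T
    return (s["position"]+d*((z-s["position"][2])/d[:,2])[:,None])[:,:2]
RNG={"red":[(0,6),(174,180)],"yellow":[(24,34)],"green":[(55,80)],"blue":[(105,122)]}
def rects(s,col,z,vmin=60,amin=150):
    hsv=cv2.cvtColor(s["color"],cv2.COLOR_RGB2HSV); m=0
    for a,b in RNG[col]: m=m|cv2.inRange(hsv,(a,150,vmin),(b,255,255))
    out=[]
    for c in cv2.findContours(m,cv2.RETR_EXTERNAL,cv2.CHAIN_APPROX_NONE)[0]:
        if cv2.contourArea(c)<amin: continue
        w=ray(s,c[:,0],z)
        (x,y),(a,b),t=cv2.minAreaRect((w*1000).astype(np.float32))
        if a<b: a,b,t=b,a,t+90
        out.append((c[:,0].mean(0).round(),round(x,1),round(y,1),round(a,1),round(b,1),round((t+90)%180-90,1)))
    return out
E
python3 - <<'E'
from h import *
s=ctrl.snapshot("top")
for c in RNG:
  for z in(.01,.036,.072,.108):
    for r in rects(s,c,z): print(c,z,*r)
c=s["color"][190:330,370:550,::-1]; cv2.imwrite("pics/c0.png",cv2.resize(c,None,fx=4,fy=4,interpolation=cv2.INTER_CUBIC))
hsv=cv2.cvtColor(s["color"],cv2.COLOR_RGB2HSV)
for p in [(427,256),(421,287),(420,237),(427,225),(400,260),(500,270),(306,279),(425,304)]: print(p,hsv[p[1],p[0]])
E
```

```text
red 0.01 [419. 285.] 508.2 -196.1 59.9 54.7 -1.6
red 0.01 [127. 251.] 554.1 338.5 84.8 82.6 8.4
red 0.036 [419. 285.] 506.3 -189.6 58.0 52.9 -1.6
red 0.036 [127. 251.] 550.6 327.7 82.1 79.9 8.4
red 0.072 [419. 285.] 503.6 -180.7 55.3 50.5 -1.6
red 0.072 [127. 251.] 545.9 312.6 78.3 76.2 8.4
red 0.108 [419. 285.] 500.9 -171.7 52.6 48.0 -1.6
red 0.108 [127. 251.] 541.2 297.5 74.5 72.5 8.4
yellow 0.01 [394. 371.] 351.9 -148.1 78.5 73.3 38.9
yellow 0.01 [306. 279.] 511.8 11.2 83.3 79.6 0.0
yellow 0.01 [427. 256.] 558.3 -209.7 63.0 57.9 1.3
yellow 0.01 [333. 199.] 661.2 -37.1 78.9 77.7 8.1
yellow 0.036 [394. 371.] 355.0 -143.2 75.9 70.9 38.9
yellow 0.036 [306. 279.] 509.8 11.0 80.6 77.1 0.0
yellow 0.036 [427. 256.] 554.8 -202.8 60.9 56.0 1.3
yellow 0.036 [333. 199.] 654.3 -35.8 76.3 75.2 8.1
yellow 0.072 [394. 371.] 359.3 -136.5 72.4 67.6 38.9
yellow 0.072 [306. 279.] 506.9 10.6 76.9 73.5 0.0
yellow 0.072 [427. 256.] 549.8 -193.2 58.1 53.4 1.3
yellow 0.072 [333. 199.] 644.7 -33.9 72.8 71.7 8.1
yellow 0.108 [394. 371.] 363.7 -129.7 68.9 64.4 38.9
yellow 0.108 [306. 279.] 504.1 10.2 73.1 69
[... 433 characters left out ...]
8 [407. 266.] 534.8 -163.7 143.2 58.3 -1.0
green 0.108 [498. 269.] 527.9 -298.6 163.6 82.3 6.7
blue 0.01 [212. 272.] 519.0 182.2 83.5 80.1 -17.1
blue 0.01 [416. 233.] 593.0 -196.1 60.8 54.0 -0.5
blue 0.036 [212. 272.] 516.7 176.4 80.8 77.5 -17.1
blue 0.036 [416. 233.] 588.3 -189.7 58.9 52.3 -0.5
blue 0.072 [212. 272.] 513.6 168.3 77.0 73.9 -17.1
blue 0.072 [416. 233.] 581.8 -180.7 56.1 49.9 -0.5
blue 0.108 [212. 272.] 510.4 160.3 73.3 70.3 -17.1
blue 0.108 [416. 233.] 575.3 -171.8 53.4 47.4 -0.5
(427, 256) [ 29 188 149]
(421, 287) [  2 194 151]
(420, 237) [109 216 155]
(427, 225) [110 189 143]
(400, 260) [ 68 159  85]
(500, 270) [ 68 166 118]
(306, 279) [ 29 201 147]
(425, 304) [ 68 162 112]
```

View pics/c0.png

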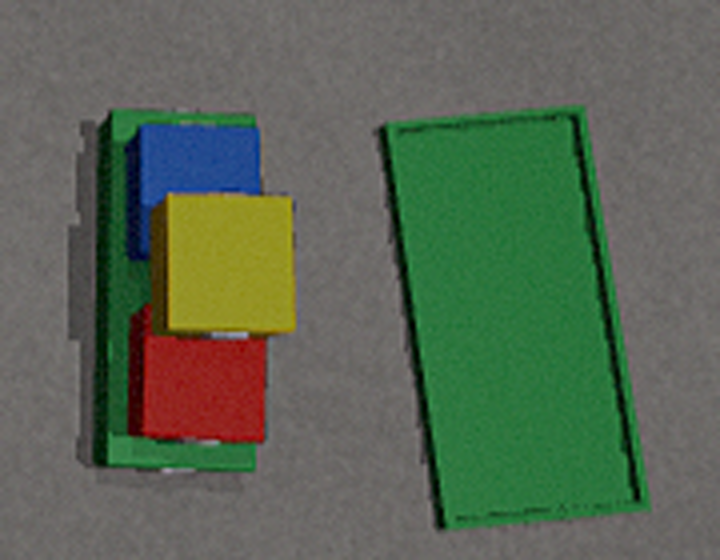

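The crop confirms it: the yellow case on the stack measures about 55 x 51 mm at z=0.108, which matches 56 x 52. The loose yellow boxes are 65 mm or larger. Next I'll refine the stack from the crop's corners.

```bash
cat >> h.py <<'E'
def plan(x,y,z,yaw):
    "yaw (deg) of tool x axis, tool down; prints row numbers"
    st=ctrl.state(); R0=R.from_rotvec(st["ee_rot"])
    T=R.from_euler("z",yaw,degrees=True)*R.from_euler("x",180,degrees=True)
    w=(R0.inv()*T).as_rotvec(degrees=True)/60; d=R0.inv().apply(np.array([x,y,z])-st["tool_pos"])/.5
    print("row",w.round(4),d.round(4))
def st():
    s=ctrl.state(); M=R.from_rotvec(s["ee_rot"]).as_matrix()
    print("t",round(s["time"],2),"pos",s["tool_pos"].round(4),"yaw",np.degrees(np.arctan2(M[1,0],M[0,0])).round(2),"tilt",np.degrees(np.arccos(-M[2,2])).round(2),"j",s["joint_pos"].round(2),"gap",round(s["finger_gap"],4),"F",s["wrist_force"].round(1),"ff",round(s["finger_force"],1))
E
python3 - <<'E'
from h import *
s=ctrl.snapshot("top")
D={"green.036":[(113,112),(107,467),(255,470),(255,114)],"yellow.108":[(168,195),(168,332),(295,332),(293,197)],"red.072":[(145,437),(265,443),(267,338)],"blue.072":[(142,125),(259,127),(150,258)]}
for k,v in D.items():
    w=ray(s,np.array(v)/4+[370,190],float(k[-4:])); print(k,(w*1000).round(0).tolist(),(w.mean(0)*1000).round(1))
print("jar",ray(s,[409,149],.075),"tape",ray(s,[208,132],.02))
st()
plan(.545,-.184,.25,0); plan(.545,-.184,.25,60)
E
```

```text
green.036 [[622.0, -152.0], [464.0, -148.0], [464.0, -213.0], [623.0, -216.0]] [ 543.3 -182.1]
yellow.108 [[572.0, -159.0], [517.0, -159.0], [518.0, -210.0], [573.0, -210.0]] [ 544.9 -184.6]
red.072 [[476.0, -157.0], [475.0, -207.0], [519.0, -209.0]] [ 489.8 -191. ]
blue.072 [[609.0, -157.0], [609.0, -207.0], [551.0, -160.0]] [ 589.8 -174.6]
jar [[ 0.73747456 -0.16347949]] tape [[0.78205732 0.20266302]]
t 0.2 pos [ 0.2597 -0.5406  0.2308] yaw 25.66 tilt 0.04 j [-1.34  0.1   0.1   1.56 -0.    1.35] gap 0.0854 F [-0.4  0.5 -0.8] ff 0.0
row [-0.0008  0.      0.4276] [ 0.8231 -0.396  -0.0379]
row [-7.000e-04 -3.000e-04 -5.724e-01] [ 0.8231 -0.396  -0.0379]
```

Call:
{"name": "send_rows", "arguments": {"steps": [[0,0,0.44,0.823,-0.396,-0.04,-1],[0,0,0.44,0.823,-0.396,-0.04,-1],[0,0,0.44,0.823,-0.396,-0.04,-1],[0,0,0.44,0.823,-0.396,-0.04,-1],[0,0,0.44,0.823,-0.396,-0.04,-1],[0,0,0.44,0.823,-0.396,-0.04,-1],[0,0,0.44,0.823,-0.396,-0.04,-1],[0,0,0.44,0.823,-0.396,-0.04,-1],[0,0,0.44,0.823,-0.396,-0.04,-1],[0,0,0.44,0.823,-0.396,-0.04,-1],[0,0,0.44,0.823,-0.396,-0.04,-1]], "force": 25}}

```text
time: 1.58
tool_pos: [0.5444, -0.1852, 0.2512]
ee_rot: [3.141, -0.023, -0.0]
wrist_force: [0.1, -0.2, -0.2]
finger_gap: 0.0853
finger_force: 0.0
```

```bash
python3 - <<'E'
from h import *
st(); plan(.545,-.184,.075,-1)
E
```

```text
t 1.57 pos [ 0.5444 -0.1852  0.2512] yaw -0.83 tilt 0.01 j [-0.56  0.03  0.06  1.6  -0.    2.6 ] gap 0.0853 F [ 0.1 -0.2 -0.2] ff 0.0
row [0.0001 0.0002 0.0028] [ 0.0012 -0.0024  0.3524]
```

Call:
{"name": "send_rows", "arguments": {"steps": [[0,0,-1,0,0,0,-1],[0,0,-1,0,0,0,-1],[0,0,-1,0,0,0,-1],[0,0,-1,0,0,0,-1],[0,0,-1,0,0,0,-1],[0,0,-1,0,0,0,-1]]}}

```text
time: 2.33
tool_pos: [0.5445, -0.1851, 0.2513]
ee_rot: [2.728, 1.557, -0.0]
wrist_force: [0.2, -0.1, 0.4]
finger_gap: 0.0849
finger_force: 0.0
```

Call:
{"name": "send_rows", "arguments": {"steps": [[0,0,-1,0,0,0,-1],[0,0,-1,0,0,0,-1],[0,0,-1,0,0,0,-1],[0,0,-1,0,0,0,-1],[0,0,-1,0,0,0,-1],[0,0,-1,0,0,0,-1]]}}

```text
time: 3.08
tool_pos: [0.5445, -0.1851, 0.2514]
ee_rot: [1.584, 2.713, -0.0]
wrist_force: [0.7, 0.5, 0.3]
finger_gap: 0.0853
finger_force: 0.0
```

Call:
{"name": "send_rows", "arguments": {"steps": [[0,0,-1,0,0,0,-1],[0,0,-1,0,0,0,-1],[0,0,-1,0,0,0,-1],[0,0,-1,0,0,0,-1],[0,0,-1,0,0,0,-1],[0,0,-1,0,0,0,-1],[0,0,-1,0,0,0,-1]]}}

```text
time: 3.95
tool_pos: [0.5446, -0.185, 0.2513]
ee_rot: [0.024, 3.141, -0.0]
wrist_force: [0.1, -0.8, -0.0]
finger_gap: 0.0855
finger_force: 0.0
```

```bash
python3 - <<'E'
from h import *
st(); plan(.545,-.184,.079,179)
s=ctrl.snapshot("top"); 
c=s["color"][170:330,340:550,::-1]; cv2.imwrite("pics/c1.png",cv2.resize(c,None,fx=3,fy=3))
E
```

```text
t 3.95 pos [ 0.5446 -0.185   0.2513] yaw 179.13 tilt 0.01 j [-0.55  0.03  0.06  1.6  -0.   -0.54] gap 0.0855 F [ 0.1 -0.8 -0. ] ff 0.0
row [-0.0002  0.      0.0022] [-0.0008  0.0021  0.3446]
```

Call:
{"name": "send_rows", "arguments": {"steps": [[0,0,0,0,0.002,0.1,-1],[0,0,0,0,0.002,0.2,-1],[0,0,0,0,0.002,0.28,-1],[0,0,0,0,0.002,0.33,-1],[0,0,0,0,0.002,0.349,-1],[0,0,0,0,0.002,0.349,-1],[0,0,0,0,0.002,0.349,0.7],[0,0,0,0,0.002,0.349,0.7],[0,0,0,0,0.002,0.349,0.7],[0,0,0,0,0.002,0.349,0.7],[0,0,0,0,0.002,0.349,0.7],[0,0,0,0,0.002,0.349,0.7]], "force": 25}}

```text
time: 5.5
tool_pos: [0.5458, -0.1837, 0.0782]
ee_rot: [0.021, 3.14, -0.002]
wrist_force: [-0.6, -0.4, 6.1]
finger_gap: 0.0514
finger_force: 26.8
```

```bash
python3 - <<'E'
from h import *
st(); s=ctrl.snapshot("side"); 
c=s["color"][100:300,260:440,::-1]; cv2.imwrite("pics/c2.png",cv2.resize(c,None,fx=3,fy=3,interpolation=cv2.INTER_CUBIC))
E
```

```text
t 5.5 pos [ 0.5458 -0.1837  0.0782] yaw 179.25 tilt 0.13 j [-0.55  0.06 -0.23  1.28 -0.   -0.54] gap 0.0514 F [-0.6 -0.4  6.1] ff 26.8
```

View pics/c2.png

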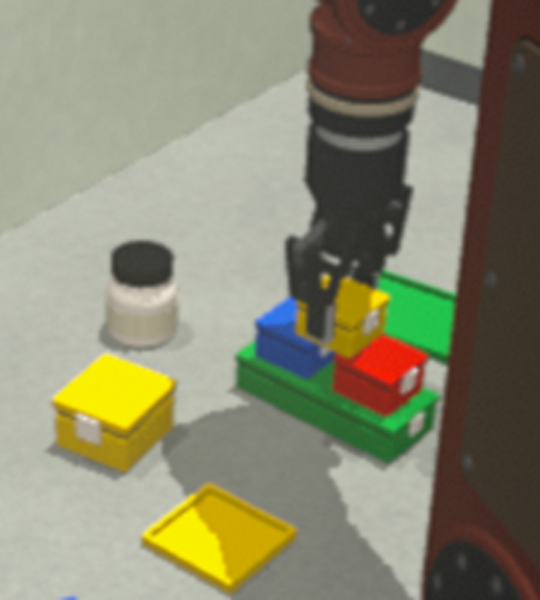

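The side crop shows the gripper on the stack's yellow case, with red and blue undisturbed. The front fingertip is at about crop (318,338), image (366,213). I'll check the tip height and plan the carry.

```bash
python3 - <<'E'
from h import *
s=ctrl.snapshot("side")
for y in (-.157,-.145):
  for z in np.arange(.07,.1,.002):
    p=ray(s,[366,213],z)[0]
    if abs(p[1]-y)<.002: print(y,z,p)
plan(.512,.011,.2,180)
E
```

```text
-0.157 0.08000000000000002 [ 0.54806577 -0.15754757]
-0.157 0.08200000000000002 [ 0.54643914 -0.15503987]
-0.145 0.09000000000000002 [ 0.53993261 -0.14500904]
row [-0.0013  0.0018 -0.0125] [ 0.0722  0.3883 -0.2443]
```

Call:
{"name": "send_rows", "arguments": {"steps": [[0,0,0,0,0,-0.02,0.7],[0,0,0,0,0,-0.05,0.7],[0,0,0,0,0,-0.1,0.7],[0,0,0,0,0,-0.17,0.7],[0,0,0,0,0,-0.24,0.7],[0,0,0,0,0,-0.24,0.7],[0,0,0,0,0,-0.24,0.7]]}}

```text
time: 6.48
tool_pos: [0.5449, -0.1832, 0.1967]
ee_rot: [-0.02, -3.141, -0.0]
wrist_force: [0.6, 0.4, -2.4]
finger_gap: 0.0516
finger_force: 26.4
```

```bash
python3 - <<'E'
from h import *
st();plan(.512,.011,.2,180)
E
```

```text
t 6.47 pos [ 0.5449 -0.1832  0.1967] yaw 179.26 tilt 0.01 j [-0.55  0.02 -0.05  1.5  -0.   -0.54] gap 0.0516 F [ 0.6  0.4 -2.4] ff 26.4
row [ 0.     -0.0001 -0.0124] [ 0.0709  0.3874 -0.0066]
```

Call:
{"name": "send_rows", "arguments": {"steps": [[0,0,-0.012,0.018,0.1,-0.006,0.7],[0,0,-0.012,0.036,0.2,-0.006,0.7],[0,0,-0.012,0.054,0.3,-0.006,0.7],[0,0,-0.012,0.071,0.387,-0.006,0.7],[0,0,-0.012,0.071,0.387,0.0,0.7],[0,0,-0.012,0.071,0.387,0.1,0.7],[0,0,-0.012,0.071,0.387,0.2,0.7],[0,0,-0.012,0.071,0.387,0.28,0.7],[0,0,-0.012,0.071,0.387,0.33,0.7],[0,0,-0.012,0.071,0.387,0.35,0.7],[0,0,-0.012,0.071,0.387,0.35,0.7]]}}

```text
time: 7.85
tool_pos: [0.5115, 0.0105, 0.0213]
ee_rot: [-0.001, -3.14, -0.0]
wrist_force: [-0.3, -0.4, -0.6]
finger_gap: 0.0518
finger_force: 26.7
```

```bash
python3 - <<'E'
from h import *
st();plan(.512,.011,.010,180)
s=ctrl.snapshot("side"); c=s["color"][180:330,270:410,::-1]; cv2.imwrite("pics/c3.png",cv2.resize(c,None,fx=4,fy=4,interpolation=cv2.INTER_CUBIC))
E
```

```text
t 7.85 pos [0.5115 0.0105 0.0213] yaw 179.95 tilt 0.08 j [-0.24 -0.09 -0.48  1.18 -0.   -0.23] gap 0.0518 F [-0.3 -0.4 -0.6] ff 26.7
row [ 0.0001 -0.0013 -0.0008] [-0.001   0.0011  0.0225]
```

View pics/c3.png

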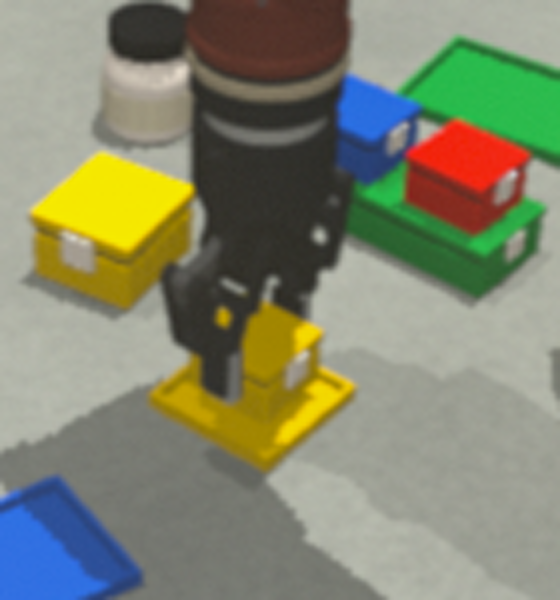

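The yellow case hangs level, centred over its tray, about 10 mm up. Red and blue are undisturbed on the green case. I'll lower, release and rise.

Call:
{"name": "send_rows", "arguments": {"steps": [[0,0,0,0,0,0.012,0.7],[0,0,0,0,0,0.022,0.7],[0,0,0,0,0,0.022,0.7],[0,0,0,0,0,0.022,-0.4],[0,0,0,0,0,0.022,-0.6],[0,0,0,0,0,0.022,-0.7],[0,0,0,0,0,0.022,-0.7],[0,0,0,0,0,-0.03,-0.8],[0,0,0,0,0,-0.1,-1],[0,0,0,0,0,-0.2,-1],[0,0,0,0,0,-0.3,-1],[0,0,0,0,0,-0.3,-1]]}}

```text
time: 9.4
tool_pos: [0.5143, 0.0102, 0.1763]
ee_rot: [0.001, 3.135, -0.003]
wrist_force: [0.8, -0.1, -0.5]
finger_gap: 0.0852
finger_force: 0.0
```

```bash
python3 - <<'E'
from h import *
st()
s=ctrl.snapshot("top")
for r in rects(s,"yellow",.04)+rects(s,"blue",.072)+rects(s,"red",.072)+rects(s,"green",.036): print(*r)
cv2.imwrite("pics/t1.png",s["color"][:,:,::-1]); plan(.504,-.182,.19,179); plan(.504,-.182,.042,179)
E
```

```text
t 9.4 pos [0.5143 0.0102 0.1763] yaw 179.98 tilt 0.41 j [-0.23 -0.17 -0.27  1.46 -0.   -0.23] gap 0.0852 F [ 0.8 -0.1 -0.5] ff 0.0
[398. 372.] 355.6 -142.8 75.1 70.2 39.2
[427. 239.] 580.1 -189.2 57.8 32.3 -1.0
[337. 467.] 214.7 -48.5 48.7 43.2 -9.9
[344. 445.] 242.1 -52.0 51.1 37.2 -3.0
[339. 413.] 294.6 -54.1 127.3 57.0 -75.1
[ 98. 415.] 279.9 331.1 232.1 70.0 -23.3
[137. 342.] 400.4 280.0 82.7 49.9 53.8
[410. 298.] 468.4 -172.5 137.1 57.3 -18.3
[306. 241.] 567.5 12.6 106.9 51.8 77.9
[317.  65.] 889.6 0.1 116.9 37.7 82.8
[495. 269.] 535.9 -329.4 179.5 90.9 6.8
row [-0.0009  0.0033  0.0163] [ 0.0182 -0.3849 -0.0325]
row [-0.0009  0.0033  0.0163] [ 0.0192 -0.3846  0.2635]
```

View pics/t1.png

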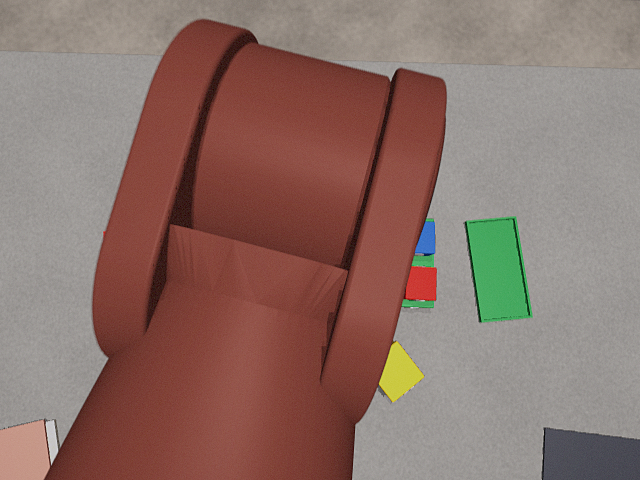

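Red (421,283) and blue (427,239) still stand on the green case; the arm hides the yellow tray. Next is red.

Call:
{"name": "send_rows", "arguments": {"steps": [[0,0.003,0.016,0.005,-0.1,-0.03,-1],[0,0.003,0.016,0.01,-0.2,-0.03,-1],[0,0.003,0.016,0.015,-0.3,-0.03,-1],[0,0.003,0.016,0.019,-0.384,-0.03,-1],[0,0.003,0.016,0.019,-0.384,-0.03,-1],[0,0.003,0.016,0.019,-0.384,0.0,-1],[0,0.003,0.016,0.019,-0.384,0.1,-1],[0,0.003,0.016,0.019,-0.384,0.19,-1],[0,0.003,0.016,0.019,-0.384,0.24,-1],[0,0.003,0.016,0.019,-0.384,0.264,-1],[0,0.003,0.016,0.019,-0.384,0.264,-1],[0,0.003,0.016,0.019,-0.384,0.264,-1]]}}

```text
time: 10.95
tool_pos: [0.5032, -0.1814, 0.041]
ee_rot: [-0.026, -3.14, 0.002]
wrist_force: [0.0, -0.2, 0.3]
finger_gap: 0.0854
finger_force: 0.0
```

```bash
python3 - <<'E'
from h import *
st();plan(.504,-.182,.042,179)
s=ctrl.snapshot("side"); c=s["color"][160:310,300:440,::-1]; cv2.imwrite("pics/c4.png",cv2.resize(c,None,fx=4,fy=4,interpolation=cv2.INTER_CUBIC))
E
```

```text
t 10.95 pos [ 0.5032 -0.1814  0.041 ] yaw 179.04 tilt 0.11 j [-0.59 -0.04 -0.39  1.21 -0.   -0.57] gap 0.0854 F [ 0.  -0.2  0.3] ff 0.0
row [-0.001  -0.0016  0.0007] [-0.0016 -0.0012 -0.0021]
```

View pics/c4.png

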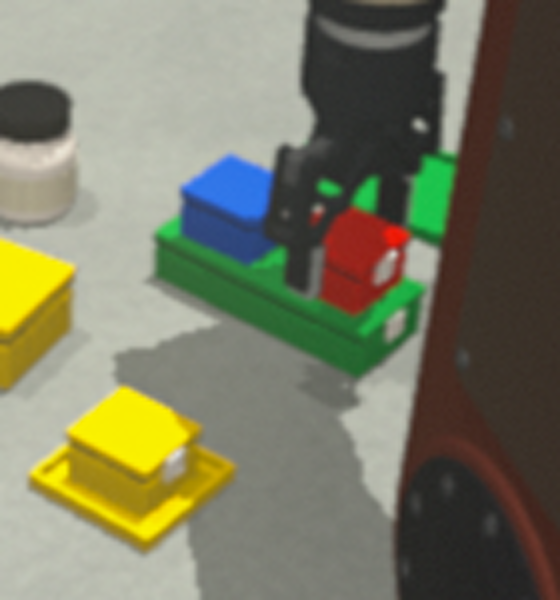

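The yellow case sits flat in its tray and the fingers straddle the red case. I'll close and lift.

Call:
{"name": "send_rows", "arguments": {"steps": [[0,0,0,0,0,-0.003,0.7],[0,0,0,0,0,-0.003,0.7],[0,0,0,0,0,-0.003,0.7],[0,0,0,0,0,-0.003,0.7],[0,0,0,0,0,-0.003,0.7],[0,0,0,0,0,-0.003,0.7],[0,0,0,0,0,-0.023,0.7],[0,0,0,0,0,-0.05,0.7],[0,0,0,0,0,-0.1,0.7],[0,0,0,0,0,-0.2,0.7],[0,0,0,0,0,-0.29,0.7],[0,0,0,0,0,-0.29,0.7],[0,0,0,0,0,-0.29,0.7]]}}

```text
time: 12.62
tool_pos: [0.5028, -0.1812, 0.1846]
ee_rot: [-0.027, -3.138, -0.0]
wrist_force: [-0.2, 0.7, -1.2]
finger_gap: 0.0515
finger_force: 26.6
```

```bash
python3 - <<'E'
from h import *
st();plan(.554,.340,.19,188.4)
E
```

```text
t 12.62 pos [ 0.5028 -0.1812  0.1846] yaw 179.01 tilt 0.19 j [-0.59 -0.1  -0.19  1.48 -0.   -0.57] gap 0.0515 F [-0.2  0.7 -1.2] ff 26.6
row [ 0.0002 -0.0031 -0.1564] [-0.0844  1.044  -0.011 ]
```

Call:
{"name": "send_rows", "arguments": {"steps": [[0,0,-0.02,-0.008,0.1,-0.01,0.7],[0,0,-0.03,-0.016,0.2,-0.01,0.7],[0,0,-0.05,-0.025,0.3,-0.01,0.7],[0,0,-0.06,-0.033,0.4,-0.01,0.7],[0,-0.003,-0.08,-0.041,0.5,-0.01,0.7],[0,-0.003,-0.1,-0.05,0.6,-0.01,0.7],[0,-0.003,-0.11,-0.058,0.7,-0.01,0.7],[0,-0.003,-0.13,-0.066,0.8,-0.01,0.7],[0,-0.003,-0.14,-0.075,0.9,-0.01,0.7],[0,-0.003,-0.156,-0.084,1.0,-0.01,0.7],[0,-0.003,-0.156,-0.084,1.0,-0.01,0.7],[0,-0.003,-0.156,-0.084,1.0,-0.01,0.7]]}}

```text
time: 14.12
tool_pos: [0.5527, 0.3175, 0.1881]
ee_rot: [0.23, -3.131, 0.001]
wrist_force: [-0.1, -0.3, -1.3]
finger_gap: 0.0516
finger_force: 26.8
```

```bash
python3 - <<'E'
from h import *
st();plan(.554,.340,.0105,188.4)
E
```

```text
t 14.12 pos [0.5527 0.3175 0.1881] yaw -171.6 tilt 0.15 j [ 0.32  0.22  0.14  1.5  -0.    0.17] gap 0.0516 F [-0.1 -0.3 -1.3] ff 26.8
row [-0.0006 -0.0024 -0.    ] [-0.01    0.0444  0.3551]
```

Call:
{"name": "send_rows", "arguments": {"steps": [[0,-0.002,0,-0.01,0.044,0.0,0.7],[0,-0.002,0,-0.01,0.044,0.1,0.7],[0,-0.002,0,-0.01,0.044,0.2,0.7],[0,-0.002,0,-0.01,0.044,0.28,0.7],[0,-0.002,0,-0.01,0.044,0.32,0.7],[0,-0.002,0,-0.01,0.044,0.335,0.7],[0,-0.002,0,-0.01,0.044,0.335,0.7]]}}

```text
time: 15.0
tool_pos: [0.5559, 0.3403, 0.0232]
ee_rot: [-0.228, 3.13, 0.001]
wrist_force: [0.5, -1.1, -0.6]
finger_gap: 0.0517
finger_force: 26.8
```

```bash
python3 - <<'E'
from h import *
st();plan(.554,.340,.0105,188.4)
s=ctrl.snapshot("side"); c=s["color"][250:400,140:280,::-1]; cv2.imwrite("pics/c5.png",cv2.resize(c,None,fx=4,fy=4,interpolation=cv2.INTER_CUBIC))
E
```

```text
t 15.0 pos [0.5559 0.3403 0.0232] yaw -171.65 tilt 0.19 j [ 0.35  0.32 -0.04  1.21 -0.    0.2 ] gap 0.0517 F [ 0.5 -1.1 -0.6] ff 26.8
row [ 0.0003  0.0032 -0.0009] [ 0.004  -0.0001  0.0253]
```

View pics/c5.png

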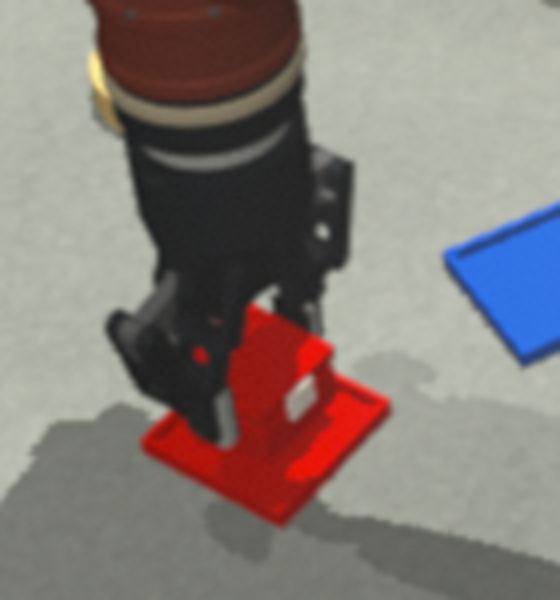

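The red case is held level and centred over the red tray. I'll lower and release.

Call:
{"name": "send_rows", "arguments": {"steps": [[0,0.003,0,0.004,0,0.012,0.7],[0,0.003,0,0.004,0,0.025,0.7],[0,0.003,0,0.004,0,0.025,0.7],[0,0.003,0,0.004,0,0.025,-0.4],[0,0.003,0,0.004,0,0.025,-0.6],[0,0.003,0,0.004,0,0.025,-0.7],[0,0.003,0,0.004,0,0.025,-0.7],[0,0.003,0,0.004,0,-0.03,-0.8],[0,0.003,0,0.004,0,-0.1,-1],[0,0.003,0,0.004,0,-0.2,-1],[0,0.003,0,0.004,0,-0.3,-1],[0,0.003,0,0.004,0,-0.35,-1],[0,0.003,0,0.004,0,-0.35,-1]]}}

```text
time: 16.68
tool_pos: [0.5541, 0.3405, 0.1997]
ee_rot: [-0.229, 3.13, 0.002]
wrist_force: [0.4, -0.1, -1.1]
finger_gap: 0.0852
finger_force: 0.0
```

```bash
python3 - <<'E'
from h import *
st();plan(.581,-.182,.2,179)
s=ctrl.snapshot("top"); cv2.imwrite("pics/t2.png",s["color"][:,:,::-1])
print(*rects(s,"blue",.072),*rects(s,"yellow",.04),*rects(s,"green",.036),sep="\n")
E
```

```text
t 16.68 pos [0.5541 0.3405 0.1997] yaw -171.62 tilt 0.19 j [0.35 0.25 0.2  1.52 0.   0.2 ] gap 0.0852 F [ 0.4 -0.1 -1.1] ff 0.0
row [0.0012 0.003  0.1563] [ 0.0991 -1.0417 -0.0019]
(array([212., 272.]), 513.9, 168.2, 76.2, 73.9, -17.1)
(array([420., 237.]), 581.8, -180.7, 56.2, 49.9, -0.5)
(array([395., 372.]), 355.4, -143.0, 74.9, 70.1, 39.2)
(array([306., 279.]), 508.9, 11.2, 80.5, 76.6, 1.0)
(array([334., 201.]), 653.2, -35.7, 76.0, 74.4, 7.7)
(array([410., 263.]), 543.7, -180.6, 157.9, 64.8, -1.1)
(array([498., 269.]), 536.1, -329.3, 180.2, 90.9, 6.7)
```

View pics/t2.png

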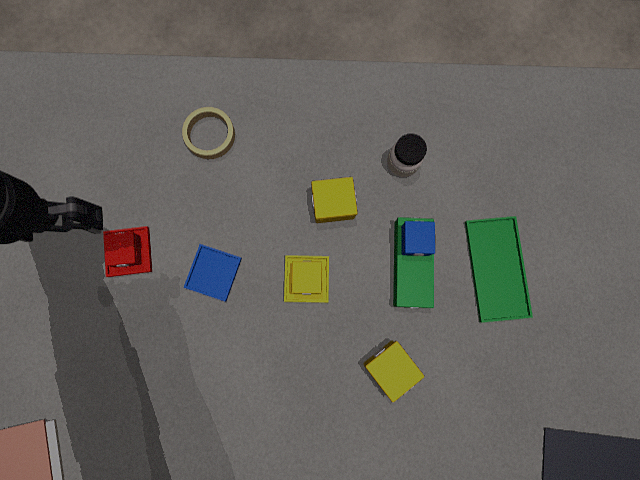

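The yellow case (307,276) and red case (121,251) are in their trays, blue (420,237) is untouched on green, and the bystanders haven't moved. Next is blue.

Call:
{"name": "send_rows", "arguments": {"steps": [[0,0.003,0.02,0.01,-0.12,0,-1],[0,0.003,0.04,0.022,-0.24,0,-1],[0,0.003,0.06,0.034,-0.36,0,-1],[0,0.003,0.08,0.045,-0.48,0,-1],[0,0.003,0.1,0.056,-0.6,0,-1],[0,0.003,0.12,0.068,-0.72,0,-1],[0,0.003,0.14,0.08,-0.84,0,-1],[0,0.003,0.156,0.099,-1.0,0,-1],[0,0.003,0.156,0.099,-1.0,0,-1],[0,0.003,0.156,0.099,-1.0,0,-1]]}}

```text
time: 17.98
tool_pos: [0.576, -0.1623, 0.1953]
ee_rot: [-0.03, -3.135, -0.002]
wrist_force: [-0.1, 0.1, -0.4]
finger_gap: 0.0853
finger_force: 0.0
```

```bash
python3 - <<'E'
from h import *
st();plan(.581,-.182,.0425,179)
E
```

```text
t 17.98 pos [ 0.576  -0.1623  0.1953] yaw 178.91 tilt 0.37 j [-0.49  0.1   0.03  1.5  -0.   -0.47] gap 0.0853 F [-0.1  0.1 -0.4] ff 0.0
row [ 0.001  -0.0061 -0.0014] [-0.0127 -0.0395  0.3055]
```

Call:
{"name": "send_rows", "arguments": {"steps": [[0,-0.003,0,-0.008,-0.039,0.0,-1],[0,-0.003,0,-0.008,-0.039,0.05,-1],[0,-0.003,0,-0.008,-0.039,0.14,-1],[0,-0.003,0,-0.008,-0.039,0.22,-1],[0,-0.003,0,-0.008,-0.039,0.28,-1],[0,-0.003,0,-0.008,-0.039,0.303,-1],[0,-0.003,0,-0.008,-0.039,0.303,-1],[0,-0.003,0,-0.008,-0.039,0.303,-1]]}}

```text
time: 18.98
tool_pos: [0.5808, -0.1818, 0.0472]
ee_rot: [0.026, 3.141, -0.002]
wrist_force: [0.2, 0.4, 0.4]
finger_gap: 0.0853
finger_force: 0.0
```

```bash
python3 - <<'E'
from h import *
st();plan(.581,-.182,.0425,179)
E
```

```text
t 18.98 pos [ 0.5808 -0.1818  0.0472] yaw 179.04 tilt 0.1 j [-0.52  0.18 -0.16  1.23 -0.   -0.5 ] gap 0.0853 F [0.2 0.4 0.4] ff 0.0
row [-0.0013  0.0009  0.0006] [-0.0004 -0.0005  0.0095]
```

Call:
{"name": "send_rows", "arguments": {"steps": [[0,0,0,0,0,0.0095,-1],[0,0,0,0,0,0.0095,0.7],[0,0,0,0,0,0.0095,0.7],[0,0,0,0,0,0.0095,0.7],[0,0,0,0,0,0.0095,0.7],[0,0,0,0,0,0.0095,0.7],[0,0,0,0,0,0.0095,0.7],[0,0,0,0,0,-0.01,0.7],[0,0,0,0,0,-0.05,0.7],[0,0,0,0,0,-0.1,0.7],[0,0,0,0,0,-0.2,0.7],[0,0,0,0,0,-0.29,0.7],[0,0,0,0,0,-0.29,0.7],[0,0,0,0,0,-0.29,0.7]]}}

```text
time: 20.72
tool_pos: [0.58, -0.1814, 0.191]
ee_rot: [-0.027, -3.141, 0.001]
wrist_force: [0.3, 0.1, -1.7]
finger_gap: 0.0513
finger_force: 27.1
```

```bash
python3 - <<'E'
from h import *
st();plan(.519,.182,.19,162.9)
E
```

```text
t 20.73 pos [ 0.58   -0.1814  0.191 ] yaw 179.02 tilt 0.05 j [-0.52  0.12  0.04  1.49 -0.   -0.5 ] gap 0.0513 F [ 0.3  0.1 -1.7] ff 27.1
row [-0.0006 -0.0005  0.2686] [0.1344 0.7246 0.0017]
```

Call:
{"name": "send_rows", "arguments": {"steps": [[0,0,0.04,0.018,0.1,0,0.7],[0,0,0.08,0.037,0.2,0,0.7],[0,0,0.12,0.055,0.3,0,0.7],[0,0,0.16,0.074,0.4,0,0.7],[0,0,0.2,0.092,0.5,0,0.7],[0,0,0.23,0.11,0.6,0,0.7],[0,0,0.268,0.13,0.7,0,0.7],[0,0,0.268,0.134,0.724,0,0.7],[0,0,0.268,0.134,0.724,0,0.7],[0,0,0.268,0.134,0.724,0.1,0.7],[0,0,0.268,0.134,0.724,0.2,0.7],[0,0,0.268,0.134,0.724,0.28,0.7],[0,0,0.268,0.134,0.724,0.32,0.7],[0,0,0.268,0.134,0.724,0.34,0.7],[0,0,0.268,0.134,0.724,0.34,0.7]]}}

```text
time: 22.6
tool_pos: [0.5189, 0.1808, 0.0202]
ee_rot: [-0.467, -3.105, 0.001]
wrist_force: [-0.2, -0.4, -0.8]
finger_gap: 0.0513
finger_force: 27.1
```

```bash
python3 - <<'E'
from h import *
st();plan(.519,.182,.0105,162.9)
s=ctrl.snapshot("side"); c=s["color"][220:370,180:380,::-1]; cv2.imwrite("pics/c6.png",cv2.resize(c,None,fx=4,fy=4,interpolation=cv2.INTER_CUBIC))
E
```

```text
t 22.6 pos [0.5189 0.1808 0.0202] yaw 162.88 tilt 0.11 j [ 0.1   0.03 -0.37  1.18 -0.    0.4 ] gap 0.0513 F [-0.2 -0.4 -0.8] ff 27.1
row [-0.001  -0.0016 -0.0004] [0.0005 0.0024 0.0195]
```

View pics/c6.png

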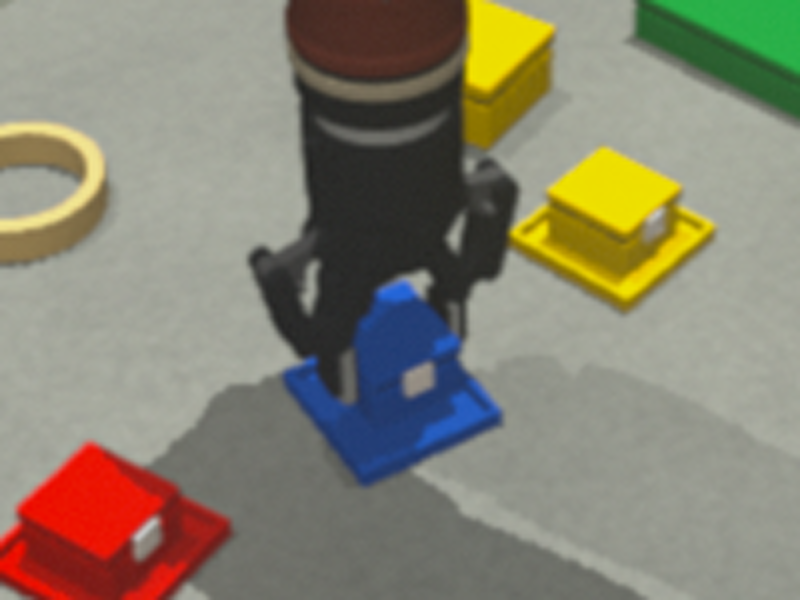

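The blue case is level over the blue tray and aligned with it. Red and yellow sit flat in their trays.

Call:
{"name": "send_rows", "arguments": {"steps": [[0,0,0,0,0.002,0.01,0.7],[0,0,0,0,0.002,0.019,0.7],[0,0,0,0,0.002,0.019,0.7],[0,0,0,0,0.002,0.019,-0.4],[0,0,0,0,0.002,0.019,-0.6],[0,0,0,0,0.002,0.019,-0.7],[0,0,0,0,0.002,0.019,-0.7],[0,0,0,0,0.002,-0.03,-0.8],[0,0,0,0,0.002,-0.1,-1],[0,0,0,0,0.002,-0.2,-1],[0,0,0,0,0.002,-0.3,-1],[0,0,0,0,0.002,-0.35,-1],[0,0,0,0,0.002,-0.35,-1]]}}

```text
time: 24.28
tool_pos: [0.5207, 0.1828, 0.1978]
ee_rot: [0.466, 3.104, 0.001]
wrist_force: [0.9, -0.7, -0.3]
finger_gap: 0.0853
finger_force: 0.0
```

```bash
python3 - <<'E'
from h import *
st();plan(.5435,-.182,.19,179);plan(.5435,-.182,.01,179)
s=ctrl.snapshot("top")
print(*rects(s,"green",.036),sep="\n")
E
```

```text
t 24.27 pos [0.5207 0.1828 0.1978] yaw 162.94 tilt 0.17 j [ 0.1  -0.05 -0.12  1.5  -0.    0.4 ] gap 0.0853 F [ 0.9 -0.7 -0.3] ff 0.0
row [ 0.0006  0.0027 -0.2677] [-0.2576 -0.6842  0.0156]
row [ 0.0006  0.0027 -0.2677] [-0.2566 -0.6846  0.3756]
(array([412., 275.]), 543.7, -180.7, 157.9, 64.5, -1.0)
(array([498., 269.]), 536.1, -329.3, 180.2, 91.0, 6.7)
```

Call:
{"name": "send_rows", "arguments": {"steps": [[0,0.003,-0.04,-0.037,-0.1,0.01,-1],[0,0.003,-0.08,-0.075,-0.2,0.01,-1],[0,0.003,-0.12,-0.112,-0.3,0.01,-1],[0,0.003,-0.16,-0.15,-0.4,0.01,-1],[0,0.003,-0.2,-0.188,-0.5,0.01,-1],[0,0.003,-0.24,-0.226,-0.6,0.01,-1],[0,0.003,-0.268,-0.257,-0.684,0.01,-1],[0,0.003,-0.268,-0.257,-0.684,0.01,-1],[0,0.003,-0.268,-0.257,-0.684,0.02,-1],[0,0.003,-0.268,-0.257,-0.684,0.1,-1],[0,0.003,-0.268,-0.257,-0.684,0.2,-1],[0,0.003,-0.268,-0.257,-0.684,0.25,-1],[0,0.003,-0.268,-0.257,-0.684,0.26,-1],[0,0.003,-0.268,-0.257,-0.684,0.26,-1]]}}

```text
time: 26.08
tool_pos: [0.542, -0.1813, 0.0661]
ee_rot: [-0.025, -3.138, -0.0]
wrist_force: [-0.6, -0.1, 0.3]
finger_gap: 0.0854
finger_force: 0.0
```

```bash
python3 - <<'E'
from h import *
st();plan(.5435,-.182,.009,179)
E
```

```text
t 26.07 pos [ 0.542  -0.1813  0.0661] yaw 179.07 tilt 0.22 j [-0.55  0.06 -0.25  1.26 -0.   -0.53] gap 0.0854 F [-0.6 -0.1  0.3] ff 0.0
row [ 0.0001 -0.0037  0.0012] [-0.0035 -0.0015  0.1141]
```

Call:
{"name": "send_rows", "arguments": {"steps": [[0,-0.003,0,-0.0035,-0.0015,0.05,-1],[0,-0.003,0,-0.0035,-0.0015,0.1,-1],[0,-0.003,0,-0.0035,-0.0015,0.114,-1],[0,-0.003,0,-0.0035,-0.0015,0.114,-1],[0,-0.003,0,-0.0035,-0.0015,0.114,0.6],[0,-0.003,0,-0.0035,-0.0015,0.114,0.6],[0,-0.003,0,-0.0035,-0.0015,0.114,0.6],[0,-0.003,0,-0.0035,-0.0015,0.114,0.6],[0,-0.003,0,-0.0035,-0.0015,0.114,0.6],[0,-0.003,0,-0.0035,-0.0015,0.114,0.6]], "force": 50}}

```text
time: 27.32
tool_pos: [0.5443, -0.1833, 0.0104]
ee_rot: [0.027, 3.14, -0.002]
wrist_force: [-0.9, 1.8, 5.7]
finger_gap: 0.0648
finger_force: 56.9
```

```bash
python3 - <<'E'
from h import *
st();plan(.539,-.341,.13,186.7)
E
```

```text
t 27.32 pos [ 0.5443 -0.1833  0.0104] yaw 179.02 tilt 0.09 j [-0.55  0.11 -0.3   1.16 -0.   -0.54] gap 0.0648 F [-0.9  1.8  5.7] ff 56.9
row [-0.001   0.0011 -0.128 ] [ 0.005  -0.3158 -0.2389]
```

Call:
{"name": "send_rows", "arguments": {"steps": [[0,0,0,0,0,-0.02,0.6],[0,0,0,0,0,-0.06,0.6],[0,0,0,0,0,-0.14,0.6],[0,0,0,0,0,-0.2,0.6],[0,0,-0.04,0.001,-0.08,-0.2,0.6],[0,0,-0.08,0.003,-0.16,-0.2,0.6],[0,0,-0.12,0.004,-0.25,-0.2,0.6],[0,0,-0.128,0.005,-0.316,-0.2,0.6],[0,0,-0.128,0.005,-0.316,-0.2,0.6],[0,0,-0.128,0.005,-0.316,-0.15,0.6],[0,0,-0.128,0.005,-0.316,-0.08,0.6],[0,0,-0.128,0.005,-0.316,-0.04,0.6],[0,0,-0.128,0.005,-0.316,-0.03,0.6],[0,0,-0.128,0.005,-0.316,-0.03,0.6]]}}

```text
time: 29.08
tool_pos: [0.5385, -0.3408, 0.0245]
ee_rot: [0.184, -3.136, 0.001]
wrist_force: [-0.1, 0.4, -1.8]
finger_gap: 0.0649
finger_force: 56.6
```

```bash
python3 - <<'E'
from h import *
st();plan(.539,-.341,.0145,186.7)
s=ctrl.snapshot("top"); c=s["color"][180:360,420:580,::-1]; cv2.imwrite("pics/c7.png",cv2.resize(c,None,fx=3,fy=3,interpolation=cv2.INTER_CUBIC))
E
```

```text
t 29.07 pos [ 0.5385 -0.3408  0.0245] yaw -173.29 tilt 0.03 j [-0.77  0.28 -0.08  1.21 -0.   -0.89] gap 0.0649 F [-0.1  0.4 -1.8] ff 56.6
row [-0.0003 -0.0004  0.0002] [-0.0009 -0.0005  0.0201]
```

View pics/c7.png

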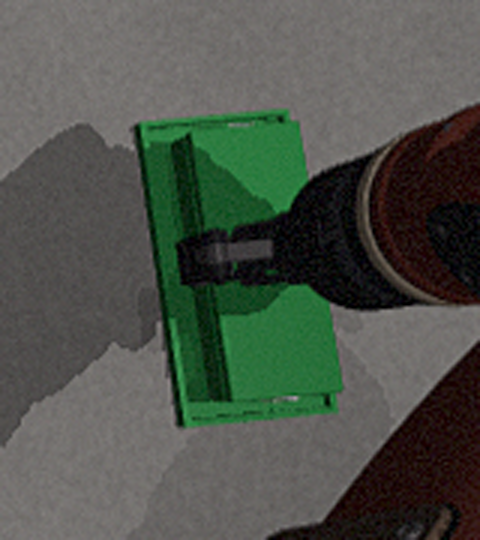

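The green case is level over its tray, with even margins once parallax is allowed for.

Call:
{"name": "send_rows", "arguments": {"steps": [[0,0,0,0,0,0.01,0.6],[0,0,0,0,0,0.02,0.6],[0,0,0,0,0,0.02,0.6],[0,0,0,0,0,0.02,-0.7],[0,0,0,0,0,0.02,-0.8],[0,0,0,0,0,0.02,-1],[0,0,0,0,0,0.02,-1],[0,0,0,0,0,-0.03,-1],[0,0,0,0,0,-0.1,-1],[0,0,0,0,0,-0.2,-1],[0,0,0,0,0,-0.3,-1],[0,0,0,0,0,-0.35,-1],[0,0,0,0,0,-0.35,-1]]}}

```text
time: 30.75
tool_pos: [0.5392, -0.3416, 0.2011]
ee_rot: [-0.183, 3.134, -0.005]
wrist_force: [0.1, 0.7, -0.8]
finger_gap: 0.0855
finger_force: 0.0
```

```bash
python3 - <<'E'
from h import *
st()
s=ctrl.snapshot("top"); cv2.imwrite("pics/t3.png",s["color"][:,:,::-1])
s=ctrl.snapshot("side"); cv2.imwrite("pics/s3.png",s["color"][:,:,::-1])
E
```

```text
t 30.75 pos [ 0.5392 -0.3416  0.2011] yaw -173.3 tilt 0.2 j [-0.77  0.21  0.16  1.52 -0.   -0.89] gap 0.0855 F [ 0.1  0.7 -0.8] ff 0.0
```

View pics/t3.png

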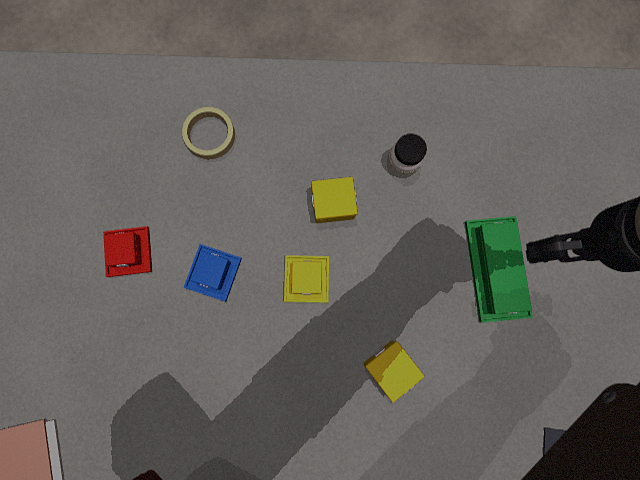

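View pics/s3.png

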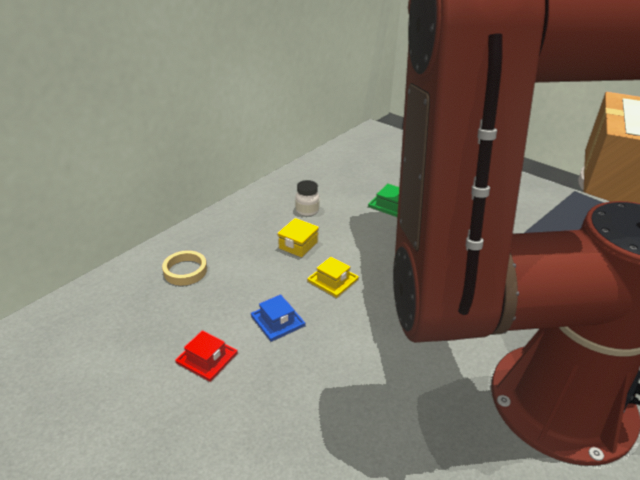

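Both views show all four cases flat in their own trays: red (122,250), blue (211,269), yellow (307,277), green (502,268). The jar (409,152), tape (208,132) and loose boxes are where they started, and the gripper is clear.

```bash
python3 -c "
from cell import ctrl
print(ctrl.job_done())"
```

```text
the job is handed in; nothing more can be done
None
```

All four cases are flat, lid up, in the trays of their own colours; the paint jar, tape roll and two look-alike yellow boxes were not moved, and the job was handed in at about 31 s of the 112 s allowed.

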